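# Index the sample table one notch to bring the small disc under the probe

### The job

Index the sample table by one notch so that the small disc comes under the probe: with a fingertip press the table's spring plunger down, swing the table round to the next slot in the direction that brings the small disc there, and let the plunger spring fully up so that it locks the table. Only press and push, lift nothing: the discs stay lying in their places on the table, and the vials, the beaker and the weight stay where they stand.

Things in the scene. Friction and masses are not known exactly. Their poses are not given: they have to be found in the camera images.
- indexer: Fixed base of the rotary sample table, grey round foot. Origin on the worktop, on the vertical turning axis; +x points to the probe stand, z up. On it a dark octagonal index plate, 252 mm across flats, 36 to 42 mm above the worktop, with an open 9 mm slot in the middle of each of the eight flats, 45 degrees apart, one of them on the base's +x axis.
- axis (a point): Centre of the table's top face, on the turning axis, 58 mm above the worktop. The table is a bright aluminium disc, 224 mm across, with eight places for discs, 45 degrees apart, 80 mm from the axis, each bounded by three pins 5 mm high, 53 mm wide between them.
- probe_tip (a point): Tip of the fixed probe, pointing down over the table 80 mm from the axis, 30 mm above the table top. It hangs from an arm on a thin post that stands 145 mm from the axis, 122 mm high, on the side away from the plunger.
- table (a joint): Angle of the table, rad: 0 at the start (locked in a slot), grows counter-clockwise seen from above, a slot every 0.785 rad, limits +-1.9. Turns easily (0.06 N m) while the plunger is down; locked while it is up in a slot.
- plunger (a joint): Travel of the spring plunger, m: 0 up, grows as it is pressed straight down, stop at 0.012; 3 N at first, 8 N at the stop. Its 8 mm round-nosed pin rises from below into a slot; it is clear of the plate from 0.007 on. Let go between slots it stays at about 0.007 under the plate; within 0.02 rad of a slot it centres itself, springs up and locks the table.
- pad_top (a point): Centre of the top of the plunger's black thumb pad (50 mm along the turning direction, 34 mm radially), 150 mm from the axis, 92 mm above the worktop when up; moves with plunger and table. The pad can be dragged round by friction under a pressing fingertip.
- cheek (a point): Top centre of one of the two upright aluminium cheeks of the table's bracket, left and right of the thumb pad (this one on the counter-clockwise side seen from above), 104 mm above the worktop. Each is 10 mm thick, 28 mm wide radially; 58 mm free between them for the fingertips, which can push the table round against them.
- disc_small: The small loose disc, 40 mm in diameter, 10 mm high, lying on the table in the place next to the probe's, on one side or the other. Origin at the centre of its underside.
- disc_thick: Larger loose disc, 50 mm in diameter, 16 mm high, on the table in the place on the other side of the probe's. Origin at the centre of its underside.
- disc_flat: Larger loose disc, 50 mm in diameter, 8 mm high, on the table under the probe at the start. Origin at the centre of its underside.
- vial_a: Standing glass vial with black cap, 27 mm in diameter, 71 mm high, beside the table. Origin at its underside.
- vial_b: Another such vial. Origin at its underside.
- weight: Yellowish metal weight with a knob, 34 mm in diameter, 58 mm high, left of the table. Origin at its underside.
- beaker_glass: Open glass beaker, 76 mm in diameter, 86 mm high, standing near the front edge. Origin at its underside.
Mind the look-alikes: they are no part of the job. What is shaped like the disc_flat but green or red is not meant.

How it is judged:
By the outcome, as a careful person would: the job done as asked, in the order asked, and still so for the second after the job is handed in, with the robot touching nothing.
It also fails if it takes over 38 s, if anything falls off the work surface, if the arm or the gripper's body presses on something with over 40 N, if the wrist force passes 120 N, or if a joint passes its speed limit or range.

### The arm

A 6-joint arm with a two-finger parallel gripper is mounted at the origin on a cart in front of the work surface, level with it; the furniture and walls round the work are solid. World frame = base frame: x ahead of the robot, y to its left, z up, the work surface at z = 0. Lengths are in m, angles in rad, forces in N, time in s.
With the tool pointing down it reaches from about 0.375 to 0.975 m from the base axis. Payload 3.8 kg.
Tool frame: the origin (TCP) lies on the mounting face of the last link; the fingertips stand 173 mm ahead of it and the grasp point (between the pads) lies 155 mm ahead of it; z points along the fingers, y is the line along which they close (so a half turn about z gives the same grasp; the last joint's range is limited). The gripper opens to 85 mm and grips with 20 to 120 N. Pads are 22 mm wide; open, the fingers measure 114 mm over their backs; the gripper's body (76 mm by 85 mm) begins 54 mm behind the grasp point. The pads swing forward as they close: fully open they stand 13 mm farther back than shut.
Start: joints at [-1.155, 0.264, 1.604, -0, 1.274, -0.037], TCP at [0.295, -0.607, 0.405] pointing down, gripper open.
Joint ranges: [-2.63, 2.63], [-0.94, 2.18], [0.31, 2.57], [-1.31, 4.45], [0, 2.66], [-2.55, 2.55]. Speed limits (rad/s): [2.57, 2.57, 3.14, 3.14, 3.14, 3.14].

### API

Orientations are given as a rotation vector (axis times angle).
In Python, from workcell import bot gives the robot as it stands.
- The arm moves only by the tool drive_tool, never from a script. Its argument "increments" is a list of rows, each an object with "delta_pos": the shift along the tool's x, y, z in mm, a list of three; "turn": the turn about the tool's z in rad; "jaw": the opening, from -1 (shut) to 1 (fully open). A call has 1 to 8 rows; each row shifts and turns the commanded pose from where the row before left it, along the tool's axes as they then stand; what a row does not reach is not made up. A row lasts 1/12 s, in which the tool goes at most 41.7 mm and 7.16 degrees, less where a joint would pass 70% of its speed; a pose out of reach is approached as far as the arm can. A call is refused whole if a number of a shift passes 41.7 or a number of a turn 0.125, either way. A call with a gripper value outside its range is refused whole. The fingers move at their own pace and stop on an object; "grip_force" is the grip in N (left out, the last holds). Time passes only in rows, so rows that do not move let the fingers close. It gives the time, the measured TCP pose, the force, the opening and the grip force at its end, in the units of the state.
- bot.read_state(): the state, without advancing time (a new reading comes with each control period).
- bot.read_camera(name): name is "scene" or "side" or "wrist"; returns a dict with "pixels" (384x512x3 uint8, red, green, blue), "fovy" (degrees; the focal length in pixels is half the picture's height over the tangent of half this angle, whatever the lens; pixels are square), "cx", "cy" (the principal point, pixels), "camera_from_world" (4x4, takes a point from world to camera coordinates); the wrist camera has in their place "hand_eye" (4x4, takes a point from camera to tool coordinates, whose origin is the TCP and whose axes are the flange's). Camera axes: x right, y down, z forward; pixel columns grow to the right and rows downward; lengths in m; the calibration is good to about 2 mm. A picture is of the moment at which its call begins: read the wrist's pose just before it. There is no depth.
- bot.finish_job(): hands the job in; it is judged then, once.
The state is a dict: "time": time; "q": joint angles; "joint_vel": joint speeds; "joint_torque": joint torques, N m; "tool_pos": TCP position; "tcp_rot": TCP orientation; "wrist_force": force on the tool from outside, world axes, zero at the start; "torque": the same for the moment, N m; "width": opening from 0.0 (shut) to 1.0 (fully open); "grip_force": force on a finger pad.
Only numpy, scipy, OpenCV 4.12 (cv2) and the standard library are available. Lean on these libraries where they do the work, as an engineer would, in place of code of your own. Each camera call takes 0.05 s, during which the arm holds its last target. There are 200 camera calls.

## Working session

There is one attempt and no reset: what is moved stays moved. The work goes in short steps, Python scripts to look and compute and a tool call to move; the robot and the scene stay as the last step left them, time stands still between calls to the robot, and variables do not carry over. Pictures are saved under pics/ and viewed, at most 10 in all, crops included, and the job is handed in when it is done.

Besides the shell and the picture viewer there is one more tool, called by a JSON object that holds its "op" and its "data". drive_tool: Moves the arm, as the interface text tells. Its arguments: {"type":"object","properties":{"increments":{"type":"array"},"grip_force":{"type":"number"}},"required":["increments"]}

```bash
mkdir -p pics
cat > h.py <<'E'
import numpy as np, cv2
from scipy.spatial.transform import Rotation as R
from workcell import bot
def snap(n,f):
    s=bot.read_state(); c=bot.read_camera(n)
    cv2.imwrite(f'pics/{f}.png',c['pixels'][:,:,::-1]); 
    if n=='wrist':
        T=np.eye(4);T[:3,:3]=R.from_rotvec(s['tcp_rot']).as_matrix();T[:3,3]=s['tool_pos']
        W=T@c['hand_eye']
    else: W=np.linalg.inv(c['camera_from_world'])
    np.savez(f'pics/{f}.npz',W=W,fovy=c['fovy'],cx=c['cx'],cy=c['cy'])
def ray(f,u,v,z):
    d=np.load(f'pics/{f}.npz');F=192/np.tan(np.radians(d['fovy'])/2);W=d['W']
    r=W[:3,:3]@np.array([(u-d['cx'])/F,(v-d['cy'])/F,1]);o=W[:3,3]
    return o+r*(z-o[2])/r[2]
def proj(f,p):
    d=np.load(f'pics/{f}.npz');F=192/np.tan(np.radians(d['fovy'])/2)
    c=np.linalg.inv(d['W'])@np.r_[p,1]
    return F*c[0]/c[2]+d['cx'],F*c[1]/c[2]+d['cy']
E
python3 - <<'E'
from h import *
for n in('scene','side'): snap(n,n+'0')
a=[cv2.imread(f'pics/{n}0.png') for n in('scene','side')]
cv2.imwrite('pics/s.png',cv2.resize(a[0],(800,600)))
cv2.imwrite('pics/d.png',cv2.resize(a[1],(800,600)))
s=bot.read_state();print(s)
for n in('scene','side'):print(np.load(f'pics/{n}0.npz')['W'][:3].round(2))
E
```

```text
{'time': 0.1, 'q': array([-1.15491812e+00,  2.64679427e-01,  1.60526282e+00,  2.05372407e-05,
        1.27369826e+00, -3.68795666e-02]), 'joint_vel': array([ 0.00159457, -0.00214238, -0.00222051,  0.00081493, -0.00238248,
        0.00071189]), 'joint_torque': array([ 6.79843615e-04, -5.16705322e+01, -3.68590379e+01, -6.82872314e-05,
        6.27639267e-03, -4.44943240e-06]), 'tool_pos': array([ 0.29516271, -0.60669345,  0.40347136]), 'tcp_rot': array([-3.05947521e+00, -7.04669876e-01,  5.75278365e-04]), 'wrist_force': array([0.01873841, 0.34931005, 0.52535193]), 'torque': array([-0.02108296, -0.03938146,  0.00945665]), 'grip_force': 0.0, 'width': 1.0007244772050963}
[[-0.64 -0.5   0.58 -0.17]
 [-0.77  0.43 -0.48  0.72]
 [-0.01 -0.75 -0.66  0.93]]
[[-0.85 -0.25  0.46  0.09]
 [-0.53  0.44 -0.73  0.87]
 [-0.02 -0.86 -0.5   0.65]]
```

View pics/s.png

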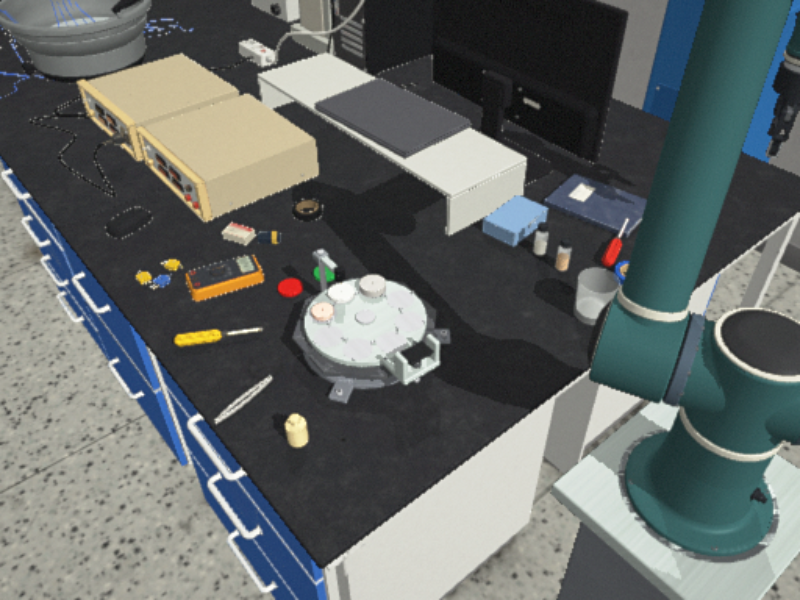

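View pics/d.png

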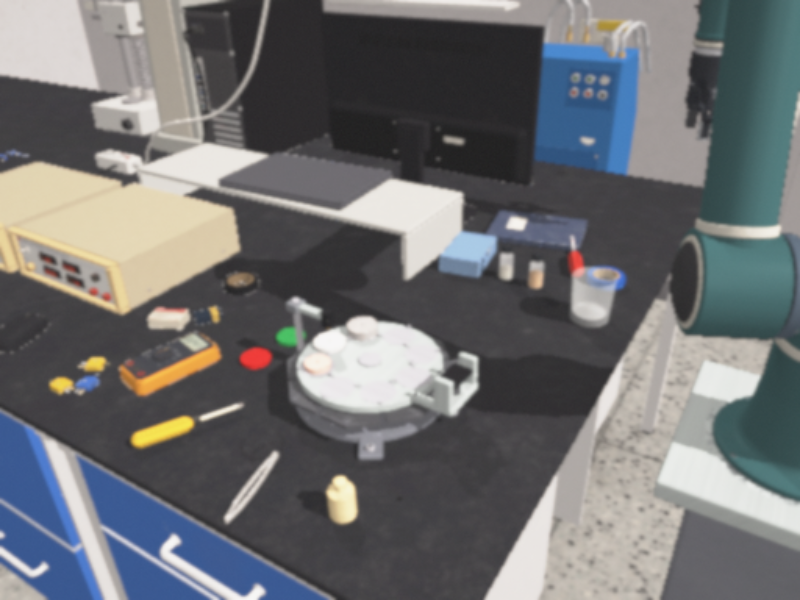

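The scene view shows the table centre at about (366,318) of the 800x600 picture. The small disc is at (322,312), the flat one under the probe at (342,293), the thick one at (372,286), and the pad between its cheeks at about (415,360). Next I'll compute world positions.

Run:
```python
from h import *
k=1.5625
for f,P in (('scene0',dict(axis=(366,318,.058),small=(322,312,.068),flat=(342,293,.066),thick=(372,286,.074),cheekA=(437,342,.104),cheekB=(405,368,.104),pad=(418,352,.092),weight=(297,418,.058),beaker=(598,280,.086))),
 ('side0',dict(axis=(370,362,.058),small=(318,364,.068),flat=(330,343,.066),thick=(362,327,.074),cheekA=(472,358,.104),cheekB=(437,380,.104),pad=(456,375,.092)))):
    for n,(u,v,z) in P.items(): print(f,n,ray(f,u/k,v/k,z).round(3))
    im=cv2.imread(f'pics/{f}.png').astype(int);u0,v0=np.array(P['axis'][:2])/k
    # table rim: bright connected region; cast outer contour to top plane
    m=(im.min(2)>120).astype(np.uint8);n,l=cv2.connectedComponents(m);L=(l==l[int(v0),int(u0)+12]).astype(np.uint8)
    c=max(cv2.findContours(L,0,1)[0],key=len)[:,0]
    p=np.array([ray(f,u+.0,v,.058)[:2] for u,v in c])
    ctr=ray(f,u0,v0,.058)[:2]
    for _ in range(20):
        r=np.linalg.norm(p-ctr,axis=1);q=p[abs(r-.112)<.006]
        A=np.c_[2*q,np.ones(len(q))];x=np.linalg.lstsq(A,(q**2).sum(1),rcond=None)[0];ctr=x[:2]
    print('fit',ctr.round(4),np.sqrt(x[2]+ctr@ctr).round(4),len(q))
a=[cv2.resize(cv2.imread(f'pics/{f}.png')[y:y+100,x:x+120],(480,400),interpolation=2) for f,x,y in(('scene0',185,155),('side0',180,185))]
cv2.imwrite('pics/c.png',cv2.resize(np.hstack(a),(800,333)))
```

```text
scene0 axis [0.577 0.191 0.058]
scene0 small [0.633 0.248 0.068]
scene0 flat [0.653 0.188 0.066]
scene0 thick [0.625 0.138 0.074]
scene0 cheekA [0.415 0.164 0.104]
scene0 cheekB [0.405 0.242 0.104]
scene0 pad [0.427 0.195 0.092]
scene0 weight [0.466 0.413 0.058]
scene0 beaker [ 0.354 -0.187  0.086]
fit [0.5773 0.1927] 0.1128 170
side0 axis [0.576 0.194 0.058]
side0 small [0.633 0.249 0.068]
side0 flat [0.653 0.193 0.066]
side0 thick [0.628 0.139 0.074]
side0 cheekA [0.418 0.166 0.104]
side0 cheekB [0.436 0.236 0.104]
side0 pad [0.426 0.199 0.092]
fit [0.5788 0.1919] 0.1144 128
```

View pics/c.png

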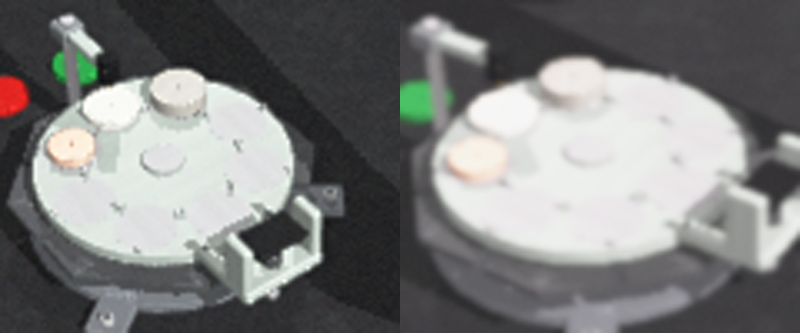

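The axis is at about (0.5775, 0.192), the pad at about (0.428, 0.195), and the probe lies towards +x. The small disc is at +45° (counter-clockwise of the probe), so the table must turn clockwise by -0.785. I'll push the cheek on the +y side. First I turn the tool to yaw 90° and shut the gripper.

{"op": "drive_tool", "data": {"increments": [{"delta_pos": [0,0,0],"turn": -0.125,"jaw": -1},{"delta_pos": [0,0,0],"turn": -0.125,"jaw": -1},{"delta_pos": [0,0,0],"turn": -0.125,"jaw": -1},{"delta_pos": [0,0,0],"turn": -0.125,"jaw": -1},{"delta_pos": [0,0,0],"turn": -0.125,"jaw": -1},{"delta_pos": [0,0,0],"turn": -0.125,"jaw": -1},{"delta_pos": [0,0,0],"turn": -0.125,"jaw": -1},{"delta_pos": [0,0,0],"turn": -0.125,"jaw": -1}], "grip_force": 20}}

```text
time: 0.77
tool_pos: [0.2952, -0.6068, 0.4039]
tcp_rot: [-2.341, -2.093, -0.001]
wrist_force: [0.4, 0.5, 0.7]
width: 0.003
grip_force: 0.0
```

{"op": "drive_tool", "data": {"increments": [{"delta_pos": [0,0,0],"turn": -0.119,"jaw": -1},{"delta_pos": [15,10,0],"turn": 0,"jaw": -1},{"delta_pos": [30,20,0],"turn": 0,"jaw": -1},{"delta_pos": [35,20,0],"turn": 0,"jaw": -1},{"delta_pos": [35,20,0],"turn": 0,"jaw": -1},{"delta_pos": [35,20,0],"turn": 0,"jaw": -1},{"delta_pos": [35,20,0],"turn": 0,"jaw": -1},{"delta_pos": [35,10,0],"turn": 0,"jaw": -1}]}}

```text
time: 1.43
tool_pos: [0.4165, -0.3842, 0.4043]
tcp_rot: [-2.222, -2.221, -0.002]
wrist_force: [1.1, 0.3, 0.6]
width: 0.004
grip_force: 0.0
```

{"op": "drive_tool", "data": {"increments": [{"delta_pos": [35,0,0],"turn": 0,"jaw": -1},{"delta_pos": [35,0,0],"turn": 0,"jaw": -1},{"delta_pos": [35,0,0],"turn": 0,"jaw": -1},{"delta_pos": [35,0,0],"turn": 0,"jaw": -1},{"delta_pos": [35,0,0],"turn": 0,"jaw": -1},{"delta_pos": [35,0,0],"turn": 0,"jaw": -1},{"delta_pos": [35,0,0],"turn": 0,"jaw": -1},{"delta_pos": [35,0,0],"turn": 0,"jaw": -1}]}}

```text
time: 2.1
tool_pos: [0.4139, -0.1046, 0.4043]
tcp_rot: [-2.223, -2.219, -0.0]
wrist_force: [0.2, -0.6, -0.2]
width: 0.0
grip_force: 0.0
```

{"op": "drive_tool", "data": {"increments": [{"delta_pos": [35,0,0],"turn": 0,"jaw": -1},{"delta_pos": [35,0,0],"turn": 0,"jaw": -1},{"delta_pos": [35,0,0],"turn": 0,"jaw": -1},{"delta_pos": [35,0,0],"turn": 0,"jaw": -1},{"delta_pos": [35,0,0],"turn": 0,"jaw": -1},{"delta_pos": [30,10,0],"turn": 0,"jaw": -1},{"delta_pos": [15,0,0],"turn": 0,"jaw": -1},{"delta_pos": [0,0,0],"turn": 0,"jaw": -1}]}}

```text
time: 2.77
tool_pos: [0.4239, 0.1161, 0.4044]
tcp_rot: [-2.217, -2.224, -0.001]
wrist_force: [-0.4, 0.1, -0.4]
width: -0.0
grip_force: 0.0
```

Run:
```python
from h import *
snap('wrist','w1');snap('side','side1');s=bot.read_state();print(s['tool_pos'],s['tcp_rot'],s['q'].round(2),s['wrist_force'])
a=cv2.imread('pics/w1.png');b=cv2.imread('pics/side1.png')[150:330,140:380]
cv2.imwrite('pics/w1b.png',np.hstack([cv2.resize(a,(400,300)),cv2.resize(b,(400,300))]))
print('tip',proj('w1',s['tool_pos']-[0,0,.173]))
```

```text
[0.42390058 0.11377979 0.40422036] [-2.21893529e+00 -2.22339946e+00  1.83176952e-03] [ 0.21 -0.2   2.08 -0.    1.26  0.2 ] [ 0.12661032  0.33367971 -0.8055426 ]
tip (np.float64(254.59272717025172), np.float64(252.5203700270578))
```

View pics/w1b.png

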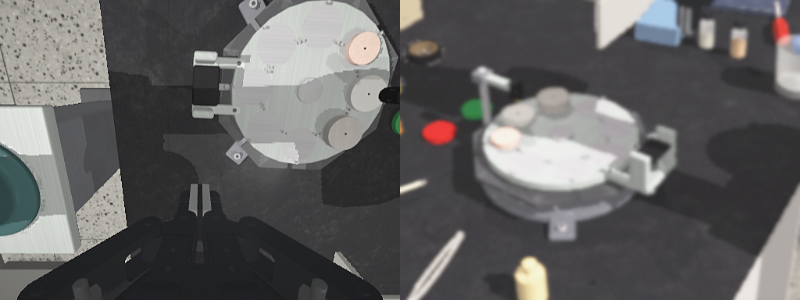

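The wrist view (scaled to 400x300) shows the pad at (206,84), between cheeks at about (207,56) on the +y side and (207,112). The shut fingertips are at (199,190). Next I refine these.

Run:
```python
from h import *
f='w1';k=1.28
for n,u,v,z in(('pad',206,84,.092),('cheek+',207,56,.104),('cheek-',207,112,.104),('small',364,48,.068),('flat',370,95,.066),('thick',346,133,.074),('hub',310,90,.06)): print(n,ray(f,u*k,v*k,z).round(4))
g=cv2.imread('pics/w1.png')
# pad: dark region between cheeks
m=cv2.inRange(g,(0,0,0),(45,45,45))[70:150,240:290]
col=g[60:160,int(205*k)].mean(1).astype(int);print('col u=262 rows60..',col.tolist())
row=g[int(84*k),230:310].mean(1).astype(int);print('row v=107 cols230..',row.tolist())
```

```text
pad [0.4322 0.1961 0.092 ]
cheek+ [0.4327 0.2272 0.104 ]
cheek- [0.4335 0.1625 0.104 ]
small [0.6394 0.2415 0.068 ]
flat [0.6638 0.1821 0.066 ]
thick [0.6363 0.1293 0.074 ]
hub [0.5813 0.1885 0.06  ]
col u=262 rows60.. [57, 58, 59, 61, 59, 116, 176, 198, 208, 213, 212, 212, 212, 212, 208, 202, 183, 146, 126, 123, 113, 156, 198, 174, 54, 39, 50, 52, 51, 51, 51, 50, 51, 51, 51, 51, 50, 51, 52, 51, 51, 52, 51, 51, 50, 52, 51, 51, 51, 51, 51, 51, 48, 39, 38, 38, 40, 38, 38, 38, 37, 38, 39, 37, 37, 40, 39, 37, 36, 38, 37, 37, 35, 34, 24, 90, 133, 129, 117, 118, 120, 135, 154, 163, 169, 167, 164, 163, 162, 161, 144, 89, 37, 43, 46, 46, 47, 47, 46, 46]
row v=107 cols230.. [62, 60, 58, 60, 62, 58, 58, 58, 58, 59, 60, 58, 59, 57, 55, 58, 50, 44, 48, 52, 51, 51, 51, 53, 52, 52, 51, 51, 52, 50, 50, 51, 51, 50, 50, 51, 51, 50, 50, 52, 51, 51, 51, 51, 51, 53, 50, 53, 45, 30, 70, 150, 132, 125, 126, 121, 123, 115, 110, 108, 107, 107, 103, 82, 84, 80, 103, 109, 156, 167, 167, 166, 156, 159, 159, 158, 159, 159, 159, 157]
```

{"op": "drive_tool", "data": {"increments": [{"delta_pos": [15,5,0],"turn": 0,"jaw": -1},{"delta_pos": [25,0,0],"turn": 0,"jaw": -1},{"delta_pos": [30,0,15],"turn": 0,"jaw": -1},{"delta_pos": [19,0,25],"turn": 0,"jaw": -1},{"delta_pos": [0,0,30],"turn": 0.035,"jaw": -1},{"delta_pos": [0,0,25],"turn": 0,"jaw": -1},{"delta_pos": [0,0,16],"turn": 0,"jaw": -1},{"delta_pos": [0,0,0],"turn": 0,"jaw": -1}]}}

```text
time: 3.53
tool_pos: [0.4273, 0.2002, 0.2893]
tcp_rot: [-2.259, -2.179, 0.013]
wrist_force: [-0.4, 0.4, 0.1]
width: 0.005
grip_force: 0.0
```

Run:
```python
from h import *
snap('wrist','w2');snap('side','side2');snap('scene','scene2');s=bot.read_state();print(s['tool_pos'],s['tcp_rot'],s['wrist_force'])
a=cv2.imread('pics/w2.png')[60:360,100:400];b=cv2.imread('pics/side2.png')[165:285,220:340]
cv2.imwrite('pics/w2b.png',np.hstack([cv2.resize(a,(400,400)),cv2.resize(b,(400,400))]))
```

```text
[0.42998737 0.20150102 0.29457999] [2.26046045e+00 2.18101258e+00 1.35360740e-03] [ 0.11884794 -0.41559913 -0.38337842]
```

View pics/w2b.png

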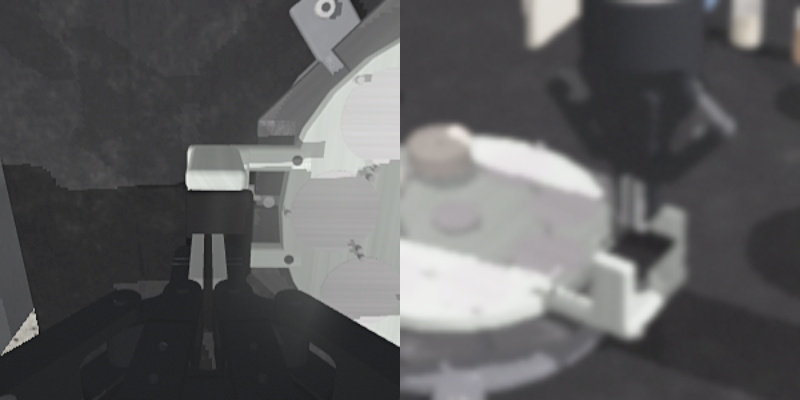

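The side view shows the fingertip above the black pad, between the cheeks. In the wrist crop the tip at (209,235) is about 3–5 mm outward of the pad centre. I'll shift 3 mm inward, descend and press.

{"op": "drive_tool", "data": {"increments": [{"delta_pos": [0,3,8],"turn": 0,"jaw": -1},{"delta_pos": [0,0,8],"turn": 0,"jaw": -1},{"delta_pos": [0,0,6],"turn": 0,"jaw": -1},{"delta_pos": [0,0,4],"turn": 0,"jaw": -1},{"delta_pos": [0,0,3],"turn": 0,"jaw": -1},{"delta_pos": [0,0,2],"turn": 0,"jaw": -1},{"delta_pos": [0,0,0],"turn": 0,"jaw": -1},{"delta_pos": [0,0,0],"turn": 0,"jaw": -1}]}}

```text
time: 4.35
tool_pos: [0.4324, 0.2022, 0.2628]
tcp_rot: [-2.258, -2.183, 0.001]
wrist_force: [-2.3, 0.6, 4.0]
width: 0.001
grip_force: 1.6
```

{"op": "drive_tool", "data": {"increments": [{"delta_pos": [0,0,2],"turn": 0,"jaw": -1},{"delta_pos": [0,0,2],"turn": 0,"jaw": -1},{"delta_pos": [0,0,2],"turn": 0,"jaw": -1},{"delta_pos": [0,0,2],"turn": 0,"jaw": -1},{"delta_pos": [0,0,0],"turn": 0,"jaw": -1},{"delta_pos": [0,0,0],"turn": 0,"jaw": -1}]}}

```text
time: 4.85
tool_pos: [0.4326, 0.2022, 0.255]
tcp_rot: [-2.259, -2.183, -0.001]
wrist_force: [-2.8, -0.0, 6.4]
width: -0.0
grip_force: 3.2
```

{"op": "drive_tool", "data": {"increments": [{"delta_pos": [0,0,1.5],"turn": 0.035,"jaw": -1},{"delta_pos": [3,0,0],"turn": 0.02,"jaw": -1},{"delta_pos": [7.3,0.2,0],"turn": 0.05,"jaw": -1},{"delta_pos": [7.3,0.2,0],"turn": 0.05,"jaw": -1},{"delta_pos": [7.3,0.2,0],"turn": 0.05,"jaw": -1},{"delta_pos": [7.3,0.2,0],"turn": 0.05,"jaw": -1},{"delta_pos": [7.3,0.2,0],"turn": 0.05,"jaw": -1},{"delta_pos": [0,0,0],"turn": 0,"jaw": -1}]}}

```text
time: 5.52
tool_pos: [0.4419, 0.2421, 0.2546]
tcp_rot: [2.566, 1.812, 0.007]
wrist_force: [-0.4, -0.1, 6.5]
width: -0.002
grip_force: 3.4
```

Run:
```python
from h import *
snap('wrist','w3');snap('side','side3');s=bot.read_state();print(s['tool_pos'],s['tcp_rot'],s['wrist_force'])
a=cv2.imread('pics/w3.png')[60:360,100:400];b=cv2.imread('pics/side3.png')[165:285,190:310]
cv2.imwrite('pics/w3b.png',np.hstack([cv2.resize(a,(400,400)),cv2.resize(b,(400,400))]))
```

```text
[0.44163616 0.241533   0.25439399] [2.56354974 1.81509379 0.00595627] [-0.44580348  0.55826128  6.43326312]
```

View pics/w3b.png

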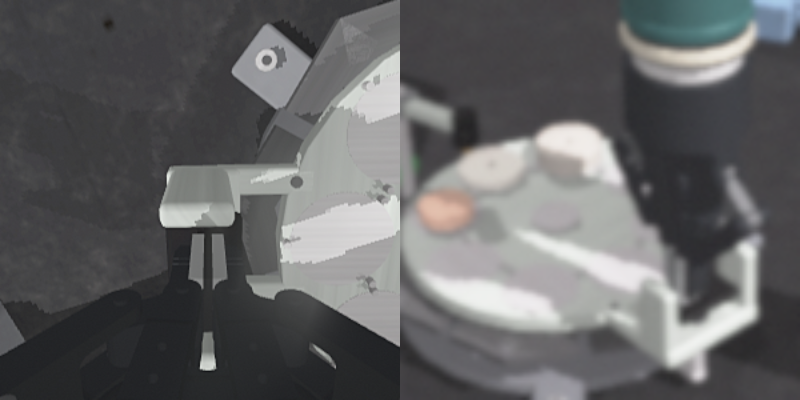

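The side crop shows the table turning, with the copper disc moving towards the probe. In the wrist crop the tip at (209,235) is just short of the cheek, which is still parallel to the tool. I'll carry on round.

{"op": "drive_tool", "data": {"increments": [{"delta_pos": [5.8,0.1,0],"turn": 0.04,"jaw": -1},{"delta_pos": [7.3,0.2,0],"turn": 0.05,"jaw": -1},{"delta_pos": [7.3,0.2,0],"turn": 0.05,"jaw": -1},{"delta_pos": [7.3,0.2,0],"turn": 0.05,"jaw": -1},{"delta_pos": [7.3,0.2,0],"turn": 0.05,"jaw": -1},{"delta_pos": [7.3,0.2,0],"turn": 0.05,"jaw": -1},{"delta_pos": [7.3,0.2,0],"turn": 0.05,"jaw": -1},{"delta_pos": [0,0,0],"turn": 0,"jaw": -1}]}}

```text
time: 6.28
tool_pos: [0.4671, 0.2851, 0.2551]
tcp_rot: [2.835, 1.352, 0.011]
wrist_force: [1.9, -1.0, 6.4]
width: 0.002
grip_force: 3.3
```

Run:
```python
from h import *
snap('wrist','w4');snap('side','side4');s=bot.read_state();p=s['tool_pos'];print(p,s['tcp_rot'],s['wrist_force'])
print('finger ang',np.degrees(np.arctan2(p[1]-.192,p[0]-.578)),np.hypot(p[1]-.192,p[0]-.578))
# copper disc in side views -> angle
for f in('side0','side3','side4'):
    g=cv2.imread(f'pics/{f}.png').astype(int);m=((g[:,:,2]-g[:,:,0]>25)&(g[:,:,2]>120)&(g[:,:,1]>100)).astype(np.uint8)
    m[:,:180]=0;m[:,300:]=0;m[:185]=0;m[:260][:, :]*=1;m[260:]=0
    n,l,st,c=cv2.connectedComponentsWithStats(m);i=1+np.argmax(st[1:,4]);q=ray(f,*c[i],.066)
    print(f,st[i],q.round(4),np.degrees(np.arctan2(q[1]-.192,q[0]-.578)).round(1))
a=cv2.imread('pics/w4.png')[60:360,100:400];b=cv2.imread('pics/side4.png')[165:285,190:310]
cv2.imwrite('pics/w4b.png',np.hstack([cv2.resize(a,(400,400)),cv2.resize(b,(400,400))]))
```

```text
[0.46658321 0.28444134 0.25483791] [2.83336545 1.3553247  0.00911774] [ 1.56994769 -1.33502111  6.81721715]
finger ang 140.31786349363134 0.1447725846068083
side0 [194 232  17   8  52] [0.6307 0.2601 0.066 ] 52.3
side3 [195 222  17  12 168] [0.6494 0.2295 0.066 ] 27.7
side4 [200 216  16  12 166] [0.6565 0.2034 0.066 ] 8.2
```

View pics/w4b.png

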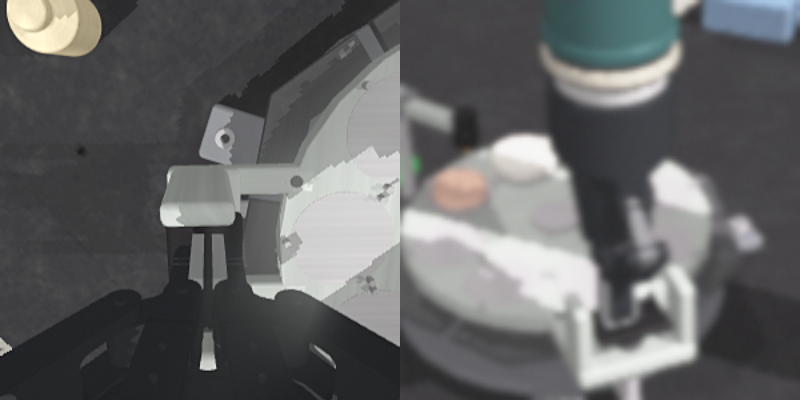

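Run:
```python
from h import *
A=np.array([.578,.192])
for f,u,v in(('w2',218,145),('w3',202,166),('w4',202,166)):
    q=ray(f,u*.75+100,v*.75+60,.104)[:2]-A
    r=np.hypot(*q);print(f,q.round(4),r.round(4),'pad ang',(np.degrees(np.arctan2(q[1],q[0])+np.arcsin(.039/r))).round(1))
```

```text
w2 [-0.1452  0.053 ] 0.1546 pad ang 174.6
w3 [-0.1212  0.0943] 0.1536 pad ang 156.9
w4 [-0.0819  0.13  ] 0.1536 pad ang 136.9
```

{"op": "drive_tool", "data": {"increments": [{"delta_pos": [4.4,0.1,0],"turn": 0.03,"jaw": -1},{"delta_pos": [4.4,0.1,0],"turn": 0.03,"jaw": -1},{"delta_pos": [0,0,0],"turn": 0,"jaw": -1},{"delta_pos": [0,0,-4],"turn": 0,"jaw": -1},{"delta_pos": [0,0,-5],"turn": 0,"jaw": -1},{"delta_pos": [0,0,-5],"turn": 0,"jaw": -1},{"delta_pos": [0,0,0],"turn": 0,"jaw": -1},{"delta_pos": [0,0,0],"turn": 0,"jaw": -1}]}}

```text
time: 7.05
tool_pos: [0.4704, 0.2903, 0.2671]
tcp_rot: [-2.874, -1.269, -0.0]
wrist_force: [0.5, 0.0, -0.3]
width: 0.0
grip_force: 0.0
```

{"op": "drive_tool", "data": {"increments": [{"delta_pos": [1.5,0,0],"turn": 0.01,"jaw": -1},{"delta_pos": [1.5,0,0],"turn": 0.01,"jaw": -1},{"delta_pos": [1.5,0,0],"turn": 0.01,"jaw": -1},{"delta_pos": [0,0,0],"turn": 0,"jaw": -1}]}}

```text
time: 7.38
tool_pos: [0.4736, 0.2938, 0.2669]
tcp_rot: [-2.893, -1.225, 0.0]
wrist_force: [0.2, 0.0, -0.7]
width: 0.001
grip_force: 0.0
```

{"op": "drive_tool", "data": {"increments": [{"delta_pos": [1.5,0,-0.5],"turn": 0.01,"jaw": -1},{"delta_pos": [1.5,0,-0.5],"turn": 0.01,"jaw": -1},{"delta_pos": [1.5,0,0],"turn": 0.01,"jaw": -1},{"delta_pos": [0,0,0],"turn": 0,"jaw": -1},{"delta_pos": [0,0,0],"turn": 0,"jaw": -1}]}}

```text
time: 7.8
tool_pos: [0.4768, 0.2969, 0.2682]
tcp_rot: [-2.911, -1.182, -0.0]
wrist_force: [0.1, 0.4, 0.3]
width: -0.003
grip_force: 0.0
```

Run:
```python
from h import *
snap('wrist','w5');snap('side','side5');s=bot.read_state();p=s['tool_pos'];print(p,s['wrist_force'])
print('finger ang',np.degrees(np.arctan2(p[1]-.192,p[0]-.578)),np.hypot(p[1]-.192,p[0]-.578))
for f in('side4','side5'):
    g=cv2.imread(f'pics/{f}.png').astype(int);m=((g[:,:,2]-g[:,:,0]>25)&(g[:,:,2]>120)&(g[:,:,1]>100)).astype(np.uint8)
    m[:,:180]=0;m[:,300:]=0;m[:185]=0;m[260:]=0
    n,l,st,c=cv2.connectedComponentsWithStats(m);i=1+np.argmax(st[1:,4]);q=ray(f,*c[i],.066)
    print(f,st[i],q.round(4),np.degrees(np.arctan2(q[1]-.192,q[0]-.578)).round(1))
a=cv2.imread('pics/w5.png')[60:360,100:400];b=cv2.imread('pics/side5.png')[165:285,190:310]
cv2.imwrite('pics/w5b.png',np.hstack([cv2.resize(a,(400,400)),cv2.resize(b,(400,400))]))
```

```text
[0.47664697 0.29683499 0.26816279] [0.20497099 0.25385938 0.56518713]
finger ang 134.0325195887798 0.1458177390205823
side4 [200 216  16  12 166] [0.6565 0.2034 0.066 ] 8.2
side5 [201 215  16  12 166] [0.6575 0.1994 0.066 ] 5.3
```

View pics/w5b.png

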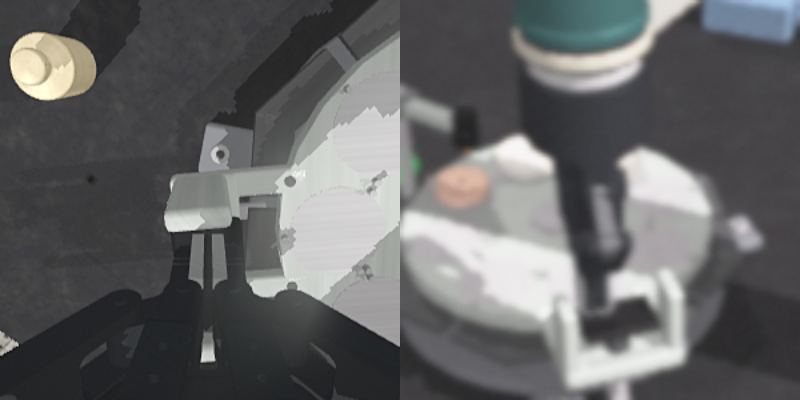

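The cheek (wrist crop, lower edge at row 231) is close to the tip at row 235. The side crop shows the copper disc just short of the probe (462,185). I'll keep pushing the cheek gently.

{"op": "drive_tool", "data": {"increments": [{"delta_pos": [1.5,0,0],"turn": 0.01,"jaw": -1},{"delta_pos": [1.5,0,0],"turn": 0.01,"jaw": -1},{"delta_pos": [1.5,0,0],"turn": 0.01,"jaw": -1},{"delta_pos": [1.5,0,0],"turn": 0.01,"jaw": -1},{"delta_pos": [1.5,0,0],"turn": 0.01,"jaw": -1},{"delta_pos": [0,0,0],"turn": 0,"jaw": -1}]}}

```text
time: 8.4
tool_pos: [0.4824, 0.3022, 0.2682]
tcp_rot: [-2.939, -1.108, -0.001]
wrist_force: [0.1, 0.3, -0.8]
width: 0.001
grip_force: 0.1
```

{"op": "drive_tool", "data": {"increments": [{"delta_pos": [1.5,0,0],"turn": 0.01,"jaw": -1},{"delta_pos": [1.5,0,0],"turn": 0.01,"jaw": -1},{"delta_pos": [0,0,0],"turn": 0,"jaw": -1}]}}

```text
time: 8.65
tool_pos: [0.4847, 0.3041, 0.2682]
tcp_rot: [-2.95, -1.079, -0.001]
wrist_force: [-0.0, -0.4, -0.8]
width: -0.003
grip_force: 0.3
```

{"op": "drive_tool", "data": {"increments": [{"delta_pos": [1.5,0,0],"turn": 0.01,"jaw": -1},{"delta_pos": [1.5,0,0],"turn": 0.01,"jaw": -1},{"delta_pos": [0,0,0],"turn": 0,"jaw": -1}]}}

```text
time: 8.9
tool_pos: [0.4871, 0.3061, 0.2683]
tcp_rot: [-2.961, -1.049, -0.002]
wrist_force: [0.7, 0.5, -1.2]
width: 0.003
grip_force: 0.0
```

```bash
cat >> h.py <<'E'
def disc(f):
    snap('side',f);s=bot.read_state();p=s['tool_pos']
    g=cv2.imread(f'pics/{f}.png').astype(int);m=((g[:,:,2]-g[:,:,0]>25)&(g[:,:,2]>120)&(g[:,:,1]>100)).astype(np.uint8)
    m[:,:180]=0;m[:,300:]=0;m[:185]=0;m[260:]=0
    n,l,st,c=cv2.connectedComponentsWithStats(m);i=1+np.argmax(st[1:,4]);q=ray(f,*c[i],.066)
    print(f,st[i],q.round(4),np.degrees(np.arctan2(q[1]-.192,q[0]-.578)).round(1),'finger',np.degrees(np.arctan2(p[1]-.192,p[0]-.578)).round(1),s['wrist_force'].round(1),'t',s['time'])
E
python3 -c "from h import *;disc('side6')"
```

```text
side6 [202 214  16  12 167] [0.6577 0.1939 0.066 ] 1.4 finger 128.5 [-0.5  0.5 -0.2] t 8.95
```

{"op": "drive_tool", "data": {"increments": [{"delta_pos": [1.5,0,0],"turn": 0.01,"jaw": -1},{"delta_pos": [1.5,0,0],"turn": 0.01,"jaw": -1},{"delta_pos": [0,0,0],"turn": 0,"jaw": -1}]}}

```text
time: 9.2
tool_pos: [0.4895, 0.3081, 0.2684]
tcp_rot: [-2.971, -1.02, -0.002]
wrist_force: [-0.2, -0.2, 0.4]
width: -0.004
grip_force: 0.0
```

```bash
python3 -c "from h import *;disc('side7')"
```

```text
side7 [203 213  16  12 160] [0.6577 0.1901 0.066 ] -1.4 finger 127.4 [-0.6 -0.3  0. ] t 9.25
```

{"op": "drive_tool", "data": {"increments": [{"delta_pos": [1.5,0,0],"turn": 0.01,"jaw": -1},{"delta_pos": [0,0,0],"turn": 0,"jaw": -1},{"delta_pos": [0,0,0],"turn": 0,"jaw": -1}]}}

```text
time: 9.5
tool_pos: [0.4903, 0.3087, 0.2682]
tcp_rot: [-2.976, -1.006, -0.0]
wrist_force: [-0.7, 0.6, 0.5]
width: -0.001
grip_force: 0.0
```

```bash
python3 -c "from h import *;disc('side8')"
```

```text
side8 [203 213  16  12 159] [0.6577 0.19   0.066 ] -1.5 finger 126.9 [-0.3 -0.4  0.1] t 9.55
```

{"op": "drive_tool", "data": {"increments": [{"delta_pos": [1,0,0],"turn": 0,"jaw": -1},{"delta_pos": [1,0,0],"turn": 0,"jaw": -1},{"delta_pos": [1,0,0],"turn": 0,"jaw": -1},{"delta_pos": [0,0,0],"turn": 0,"jaw": -1}]}}

```text
time: 9.88
tool_pos: [0.4928, 0.3106, 0.2682]
tcp_rot: [-2.976, -1.006, -0.0]
wrist_force: [0.4, 0.1, -0.5]
width: 0.0
grip_force: 0.0
```

```bash
python3 -c "from h import *;disc('side9')"
```

```text
side9 [203 213  16  12 158] [0.6578 0.19   0.066 ] -1.5 finger 125.7 [0.  0.1 0.1] t 9.9333
```

{"op": "drive_tool", "data": {"increments": [{"delta_pos": [1,0,0],"turn": 0,"jaw": -1},{"delta_pos": [0.7,0,0],"turn": 0,"jaw": -1},{"delta_pos": [0,0,0],"turn": 0,"jaw": -1}]}}

```text
time: 10.18
tool_pos: [0.4937, 0.3113, 0.268]
tcp_rot: [2.976, 1.006, -0.002]
wrist_force: [-0.6, -1.2, 2.1]
width: -0.006
grip_force: 1.0
```

{"op": "drive_tool", "data": {"increments": [{"delta_pos": [0.7,0,0],"turn": 0,"jaw": -1},{"delta_pos": [0.7,0,0],"turn": 0,"jaw": -1},{"delta_pos": [0,0,0],"turn": 0,"jaw": -1}]}}

```text
time: 10.43
tool_pos: [0.4944, 0.3118, 0.268]
tcp_rot: [2.975, 1.006, -0.005]
wrist_force: [-3.2, -4.2, 3.7]
width: 0.001
grip_force: 2.8
```

```bash
python3 -c "from h import *;disc('side10')"
```

```text
side10 [203 213  16  12 159] [0.6577 0.1897 0.066 ] -1.6 finger 124.9 [-4.1 -4.2  3.5] t 10.4833
```

The push now meets 6 N and the table doesn't move, so it is locked. I'll back off and lift clear.

{"op": "drive_tool", "data": {"increments": [{"delta_pos": [-3,0,0],"turn": 0,"jaw": -1},{"delta_pos": [-5,0,0],"turn": 0,"jaw": -1},{"delta_pos": [0,0,-5],"turn": 0,"jaw": -1},{"delta_pos": [0,0,-15],"turn": 0,"jaw": -1},{"delta_pos": [0,0,-30],"turn": 0,"jaw": -1},{"delta_pos": [0,0,-40],"turn": 0,"jaw": -1},{"delta_pos": [-30,0,-20],"turn": 0,"jaw": -1},{"delta_pos": [-40,0,-10],"turn": 0,"jaw": -1}]}}

```text
time: 11.15
tool_pos: [0.4354, 0.2664, 0.3937]
tcp_rot: [-2.974, -1.006, -0.017]
wrist_force: [-0.2, 0.3, 1.1]
width: 0.001
grip_force: 0.0
```

{"op": "drive_tool", "data": {"increments": [{"delta_pos": [-40,0,0],"turn": 0,"jaw": -1},{"delta_pos": [-30,0,0],"turn": 0,"jaw": -1},{"delta_pos": [0,0,0],"turn": 0,"jaw": -1},{"delta_pos": [0,0,0],"turn": 0,"jaw": -1}]}}

```text
time: 11.48
tool_pos: [0.3765, 0.222, 0.3889]
tcp_rot: [-2.976, -1.005, -0.004]
wrist_force: [0.5, -0.8, 0.7]
width: 0.0
grip_force: 0.0
```

Run:
```python
from h import *
disc('side11');snap('scene','scene11');snap('wrist','w11')
a=cv2.imread('pics/scene11.png')[150:290,170:310];b=cv2.imread('pics/side11.png')[180:300,180:300]
cv2.imwrite('pics/fin.png',np.hstack([cv2.resize(a,(400,400)),cv2.resize(b,(400,400))]))
cv2.imwrite('pics/fin2.png',cv2.imread('pics/w11.png'))
```

```text
side11 [203 213  16  12 168] [0.658  0.1892 0.066 ] -2.0 finger 171.3 [-0.6  0.5  0.7] t 11.5333
```

View pics/fin.png

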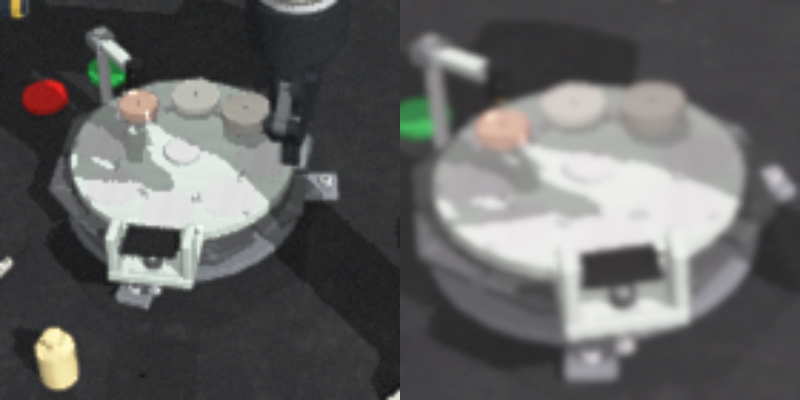

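Both views show the copper disc in the probe's place (scene crop (138,103), side crop (502,127)). The flat and thick discs lie in the next two places, the pad is up between its cheeks, and the weight is where it stood. I'm handing in.

```bash
python3 -c "from workcell import bot;print(bot.finish_job())"
```

```text
the job is handed in; nothing more can be done
None
```

The table is turned one notch clockwise, the small disc is under the probe, and the job was handed in at about 11.6 s; the lock is judged from the table holding still against a 6 N push, as plunger travel has no direct reading.

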